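# Snap the food box lid shut all round

### The job

The lid of the food box on the counter is not properly on: on some of its four sides the blue rim section has sprung up. Press the rim down with the fingertips, one side after another, until all four sections have clicked shut; leave the box standing where it is without lifting it or shoving it about, and do not disturb the other kitchen things.

Things in the scene. Friction and masses are not known exactly. Their poses are not given: they have to be found in the camera images.
- foodbox: loose cream food box (0.7 to 1.0 kg) with a snap-fit lid, 204 mm long (its x), 154 mm wide (its y), 83 mm high when shut; origin at the centre of its underside, z up. Lid: fixed white middle panel (130 x 80 mm, top at 80 mm) framed by four blue rim sections, each hinged at the panel's edge; a sprung one tilts up at its outer edge. Pressing straight down does not tip it.
- long_a (a joint): hinge of the blue rim section on the long +y side of the box: about 0 = sprung open, outer edge standing about 7 mm proud; about 0.22 rad = clicked flat and shut. A snap: it rests only at these two ends (some sections may start shut). Pressed at its press point it resists with about 12 N at first, then less; past half-way (0.11 rad) it snaps shut by itself and stays shut. It yields 0.01 rad at its stops.
- long_a_press (a point): press point of the long +y side rim section (200 x 34 mm, pale stripe): on its upper face at mid-length, 23 mm outward of its hinge. It moves with the section: about 88 mm above the counter when open, 83 mm when shut. In the box's frame it lies at x 0, y +64 mm.
- long_b (a joint): hinge of the blue rim section on the long -y side of the box: about 0 = sprung open, outer edge standing about 7 mm proud; about 0.22 rad = clicked flat and shut. A snap: it rests only at these two ends (some sections may start shut). Pressed at its press point it resists with about 12 N at first, then less; past half-way (0.11 rad) it snaps shut by itself and stays shut. It yields 0.01 rad at its stops.
- long_b_press (a point): press point of the long -y side rim section (200 x 34 mm, pale stripe): on its upper face at mid-length, 23 mm outward of its hinge. It moves with the section: about 88 mm above the counter when open, 83 mm when shut. In the box's frame it lies at x 0, y -64 mm.
- short_a (a joint): hinge of the blue rim section on the short +x side of the box: about 0 = sprung open, outer edge standing about 7 mm proud; about 0.22 rad = clicked flat and shut. A snap: it rests only at these two ends (some sections may start shut). Pressed at its press point it resists with about 12 N at first, then less; past half-way (0.11 rad) it snaps shut by itself and stays shut. It yields 0.01 rad at its stops.
- short_a_press (a point): press point of the short +x side rim section (78 x 34 mm, pale stripe): on its upper face at mid-length, 23 mm outward of its hinge. It moves with the section: about 88 mm above the counter when open, 83 mm when shut. In the box's frame it lies at x +89 mm, y 0.
- short_b (a joint): hinge of the blue rim section on the short -x side of the box: about 0 = sprung open, outer edge standing about 7 mm proud; about 0.22 rad = clicked flat and shut. A snap: it rests only at these two ends (some sections may start shut). Pressed at its press point it resists with about 12 N at first, then less; past half-way (0.11 rad) it snaps shut by itself and stays shut. It yields 0.01 rad at its stops.
- short_b_press (a point): press point of the short -x side rim section (78 x 34 mm, pale stripe): on its upper face at mid-length, 23 mm outward of its hinge. It moves with the section: about 88 mm above the counter when open, 83 mm when shut. In the box's frame it lies at x -89 mm, y 0.
- griddle: round flat aluminium griddle, 250 mm across, 12 mm high, with a wire loop handle; loose bystander, origin under its centre
- plates: stack of four ceramic plates, 210 mm across, 39 mm high; loose bystander, origin under its centre
- spatula: steel spatula, 260 mm long, lying flat with its handle towards its own -x; loose bystander
- tumbler: glass tumbler, 68 mm across, 110 mm high; loose bystander, origin under its centre
- mug: white mug, 76 mm across, 85 mm high; loose bystander, origin under its centre
- dispenser: empty white plastic soap dispenser with a push head, 68 mm across, 163 mm high, light and easily tipped; loose bystander, not to be used, origin under its centre
- salt: glass salt jar with a red cap, 60 mm across, 100 mm high; loose bystander, origin under its centre
Things that resemble listed ones, but are neither listed nor needed, are in the scene too. What is shaped like the foodbox but turquoise is not meant.

How it is judged:
At the end, for the whole second after the job is handed in: all four rim sections are clicked shut (each joint beyond 0.19 of 0.22 rad), the box stands flat and still on the counter within 40 mm of where it started, and every other kitchen thing is within 30 mm of where it started (value of joint each of long_a, long_b, short_a, short_b above 0.19 rad and angle between foodbox's own z axis and vertical below 0.08 rad and height (world z) of foodbox below 0.006 m and distance of foodbox from where it was at the start of the episode below 0.04 m and linear speed of foodbox below 0.02 m/s and distance of each of griddle, plates, spatula, tumbler, mug, dispenser, salt from where it was at the start of the episode below 0.03 m); the robot touches nothing.
It fails at once if the food box is lifted off the counter (more than 15 mm) or tipped (more than 0.25 rad) (height (world z) of foodbox above 0.015 m or angle between foodbox's own z axis and vertical above 0.25 rad).
It fails at once if the food box is shoved more than 40 mm (distance of foodbox from where it was at the start of the episode above 0.04 m).
It fails at once if another kitchen thing is moved, lifted or knocked over (more than 30 mm or 0.4 rad) (distance of any of griddle, plates, spatula, tumbler, mug, dispenser, salt from where it was at the start of the episode above 0.03 m or angle between any of griddle, plates, spatula, tumbler, mug, dispenser, salt's own z axis and vertical above 0.4 rad).
It also fails if it takes over 48 s, if anything falls off the work surface, if the arm or the gripper's body presses on something with over 40 N, if the wrist force passes 120 N, or if a joint passes its speed limit or range.

### The arm

A 6-joint arm with a two-finger parallel gripper is mounted at the origin on the work surface. World frame = base frame: x ahead of the robot, y to its left, z up, the work surface at z = 0. Lengths are in m, angles in rad, forces in N, time in s.
With the tool pointing down it reaches from about 0.375 to 0.9 m from the base axis. Payload 3.1 kg.
Tool frame: the origin (TCP) lies midway between the tips of the shut fingers; the grasp point (between the pads) lies 19 mm behind it; z points along the fingers, y is the line along which they close (so a half turn about z gives the same grasp; the last joint's range is limited). The gripper opens to 85 mm and grips with 20 to 120 N. Pads are 22 mm wide; open, the fingers measure 114 mm over their backs; the gripper's body (76 mm by 85 mm) begins 54 mm behind the grasp point. The pads swing forward as they close: fully open they stand 13 mm farther back than shut.
Start: joints at [-1.288, 0.527, 1.433, -0, 1.181, -0.178], TCP at [0.278, -0.56, 0.231] pointing down, gripper open.
Joint ranges: [-3.08, 3.08], [-0.75, 2.2], [0.22, 2.44], [-1.43, 4.57], [0, 2.65], [-2.85, 2.85]. Speed limits (rad/s): [2.79, 2.79, 3.14, 3.14, 3.14, 3.14].

### API

Orientations are given as a unit quaternion [x, y, z, w].
In Python, from station import manip gives the robot as it stands. The module is installed in compiled form; this text tells all that it offers.
- The arm moves only by the tool apply_moves, never from a script. Its arguments are lists of equal length, an entry for each row: "claw": the gripper's target within -1 to 1 (fully open at 1, half-way at 0, shut at -1); "travel": the shift along the tool's x, y, z scaled (see below), a list of three; "turn": the turn, a rotation vector about the tool's x, y, z scaled (see below), a list of three. In form: {"claw": [claw, ...], "travel": [[dx, dy, dz], ...], "turn": [[rx, ry, rz], ...]}. A call has 1 to 5 rows; each row is the pose to reach, as a shift and turn from the pose commanded when the call began, along the tool's axes at that moment, turning the shorter way round; what a row does not reach only later rows make up. The controller multiplies each number of a shift by 800 mm and each number of a turn by 180 degrees. A row lasts 1/12 s, in which the tool goes at most 41.7 mm and 7.16 degrees, less where a joint would pass 70% of its speed; a pose out of reach is approached as far as the arm can. A call with a number of a shift or a turn outside -1 to 1 is refused whole. A call with a gripper value outside its range is refused whole. The fingers move at their own pace and stop on an object; "newtons" is the grip in N (left out, the last holds). Time passes only in rows, so rows that repeat a pose let the fingers close. It gives the time, the measured TCP pose, the force, the opening and the grip force at its end, in the units of the state.
- manip.sense(): the state, without advancing time (a new reading comes with each control period).
- manip.snapshot(name): name is "scene" or "top"; returns a dict with "pixels" (480x640x3 uint8, red, green, blue), "depth" (480x640 float32, m along the optical axis (not along the pixel's ray), 0 where there is no reading), "intrinsics" (3x3 intrinsics, pixels), "R" (3x3) and "t" (3): a world point X has camera coordinates R X + t. Camera axes: x right, y down, z forward; pixel columns grow to the right and rows downward; lengths in m; the calibration is good to about 2 mm. A picture is of the moment at which its call begins.
- manip.sign_off(): hands the job in; it is judged then, once.
The state is a dict: "t": time; "q": joint angles; "qd": joint speeds; "tau": joint torques, N m; "tcp_pos": TCP position; "tool_rot": TCP orientation; "force": force on the tool from outside, world axes, zero at the start; "ft_torque": the same for the moment, N m; "finger_gap": opening from 0.0 (shut) to 1.0 (fully open); "gripper_force": force on a finger pad.
Only numpy, scipy, OpenCV 4.12 (cv2) and the standard library are available. Lean on these libraries where they do the work, as an engineer would, in place of code of your own. Each camera call takes 0.05 s, during which the arm holds its last target. There are 200 camera calls.

## Working session

There is one attempt and no reset: what is moved stays moved. The work goes in short steps, Python scripts to look and compute and a tool call to move; the robot and the scene stay as the last step left them, time stands still between calls to the robot, and variables do not carry over. Pictures are saved under pics/ and viewed, at most 10 in all, crops included, and the job is handed in when it is done.

Besides the shell and the picture viewer there is one more tool, called after "Call:" as name(argument=value, ...) on one line, values as JSON. apply_moves: Moves the arm, as the interface text tells. Shifts and turns lie within -1 to 1; 1 stands for 800 mm of shift or 180 degrees of turn. Its arguments: {"type":"object","properties":{"claw":{"type":"array","items":{"type":"number"}},"travel":{"type":"array","items":{"type":"array","items":{"type":"number"}}},"turn":{"type":"array","items":{"type":"array","items":{"type":"number"}}},"newtons":{"type":"number"}},"required":["claw","travel","turn"]}

```bash
mkdir -p pics
python3 - <<'E'
from station import manip
import cv2,numpy as np
s=manip.sense();print({k:np.round(v,3) for k,v in s.items()})
for n in("scene","top"):
    p=manip.snapshot(n);cv2.imwrite(f"pics/{n}0.png",p["pixels"][:,:,::-1]);np.savez(f"{n}0.npz",**p)
    print(n,p["R"],p["t"],p["intrinsics"])
E
```

```text
{'t': np.float64(0.0), 'q': array([-1.288,  0.528,  1.434, -0.   ,  1.181, -0.178]), 'qd': array([-0., -0.,  0.,  0.,  0., -0.]), 'tau': array([-1.0000e-03, -4.4235e+01, -1.7803e+01, -0.0000e+00,  8.0000e-03,
        0.0000e+00]), 'tcp_pos': array([ 0.278, -0.559,  0.23 ]), 'tool_rot': array([ 0.974,  0.228, -0.   , -0.001]), 'force': array([ 0.529, -0.137,  0.357]), 'ft_torque': array([-0.025,  0.022, -0.01 ]), 'gripper_force': np.float64(0.0), 'finger_gap': np.float64(0.997)}
scene [[ 0.77476257  0.63218729  0.00906621]
 [ 0.52492167 -0.63518044 -0.56657131]
 [-0.3524205   0.44371729 -0.82396284]] [-0.37344741 -0.24630627  1.40830452] [[435.36063447   0.         312.52562755]
 [  0.         435.36063447 241.15823065]
 [  0.           0.           1.        ]]
top [[-0.01278435 -0.99991769  0.00108339]
 [-0.9897688   0.01250059 -0.14213182]
 [ 0.14210658 -0.00288936 -0.98984715]] [-0.01870397  0.51491702  1.63034542] [[535.06935398   0.         314.90257155]
 [  0.         535.06935398 246.45397618]
 [  0.           0.           1.        ]]
```

View pics/top0.png

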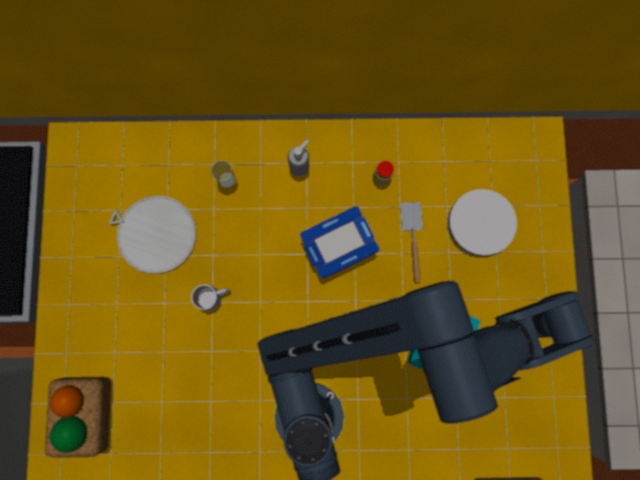

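View pics/scene0.png

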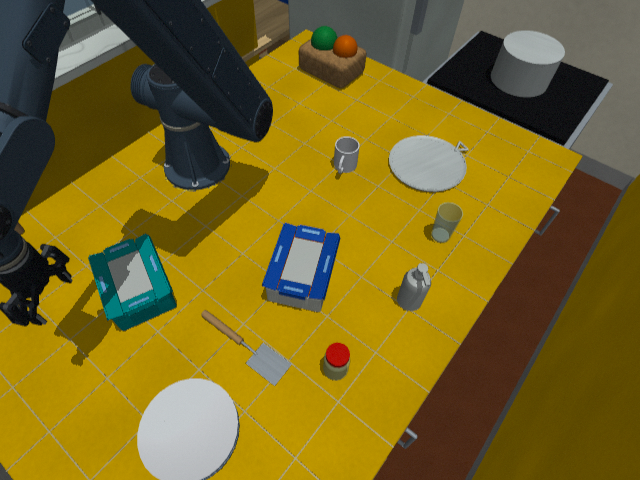

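The top view shows the blue-rimmed box at about (340,243), rotated roughly 20°. In the scene view it is at about (303,263). The spatula (415,240), dispenser (299,160) and salt (384,172) are nearby. Next I'll fit the box pose and rim heights.

```bash
cat > fit.py <<'E'
import cv2,numpy as np
def pts(p,cx,cy,r=70):
    d=p["depth"];v,u=np.nonzero(d>0);k=(abs(u-cx)<r)&(abs(v-cy)<r);u,v=u[k],v[k];z=d[v,u]
    K=p["intrinsics"];c=np.stack([(u-K[0,2])/K[0,0]*z,(v-K[1,2])/K[1,1]*z,z],1)
    return (c-p["t"])@p["R"],p["pixels"][v,u].astype(int)
def show(ps,pose=None):
    for n,p,cx,cy in ps:
        X,c=pts(p,cx,cy)
        blue=(c[:,2]>c[:,0]+50)&(c[:,2]>c[:,1]+30);top=(X[:,2]>.07)&(X[:,2]<.11)
        (x,y),(a,b),th=cv2.minAreaRect((X[top]*1000)[:,:2].astype(np.float32))
        if a<b: a,b,th=b,a,th+90
        th=(th+90)%180-90
        print(n,"rect",np.round([x,y,a,b,th],1),top.sum())
        q=pose or (x/1000,y/1000,np.radians(th));R=np.array([[np.cos(q[2]),-np.sin(q[2])],[np.sin(q[2]),np.cos(q[2])]])
        l=(X[:,:2]-q[:2])@R
        m=top&(abs(l[:,0])<.06)&(abs(l[:,1])<.035);print(" panel z",np.round(np.median(X[m,2])*1000,1))
        for s,w in dict(la=(0,.064),lb=(0,-.064),sa=(.089,0),sb=(-.089,0)).items():
            o=np.array(w)/np.linalg.norm(w);t=np.array([-o[1],o[0]]);e=l-w
            h=[]
            for a0 in(-.018,-.006,.006):
                k=top&(abs(e@t)<.035)&(e@o>a0-.004)&(e@o<a0+.004);h.append(np.median(X[k,2])*1000)
            print("  ",s,np.round(h,1),"world",np.round(np.array(q[:2])+R@w,4))
E
python3 - <<'E'
import numpy as np
from fit import *
show([("top",dict(np.load("top0.npz")),340,243),("scene",dict(np.load("scene0.npz")),303,263)])
E
```

```text
top rect [ 565.4 -154.1  366.4  192.7  -52.1] 3501
 panel z 80.1
   la [85.5 86.8 83.7] world [ 0.6159 -0.1148]
   lb [81.2 81.8 84.2] world [ 0.5149 -0.1934]
   sa [nan nan nan] world [ 0.6201 -0.2244]
   sb [78.8 80.  78.4] world [ 0.5107 -0.0839]
scene rect [ 529.8 -100.7  207.6  157.   -64.6] 4331
 panel z 80.4
   la [84.2 87.5 89.6] world [ 0.5876 -0.0732]
   lb [83.5 86.6 89.3] world [ 0.4719 -0.1281]
   sa [83.7 85.2 85.8] world [ 0.5679 -0.1811]
   sb [83.4 86.3 88.7] world [ 0.4916 -0.0203]
  return _methods._mean(a, axis=axis, dtype=dtype,
  ret = ret.dtype.type(ret / rcount)
```

```bash
cat > go.py <<'E'
import sys,numpy as np
from scipy.spatial.transform import Rotation as R
from station import manip
s=manip.sense();T=np.array([float(v) for v in sys.argv[1:4]])
d=R.from_quat(s["tool_rot"]).inv().apply(T-s["tcp_pos"])
print(s["t"],np.round(s["tcp_pos"],4),np.round(s["force"],1),np.round(s["finger_gap"],2),"travel",np.round(d/.8,4),"rows",np.linalg.norm(d)/.0417)
E
python3 go.py .568 -.181 .12
python3 - <<'E'
import numpy as np
from fit import *
p=dict(np.load("scene0.npz"));
for n,(u,v) in dict(disp=(412,290),salt=(337,365),spat=(268,362),tum=(447,222)).items():
    X,_=pts(p,u,v,3);print(n,np.round(np.median(X,0),3))
E
```

```text
0.1 [ 0.2778 -0.5592  0.2304] [-0.   0.  -0.8] 1.0 travel [ 0.5351 -0.2618  0.1387] rows 11.734673745278497
disp [ 0.794 -0.009  0.107]
salt [ 0.765 -0.265  0.1  ]
spat [ 0.618 -0.334  0.003]
tum [0.757 0.225 0.105]
```

Call:
apply_moves(claw=[-1,-1,-1,-1,-1], travel=[[0.178,-0.087,0.02],[0.178,-0.087,0.02],[0.178,-0.087,0.02],[0.178,-0.087,0.02],[0.178,-0.087,0.02]], turn=[[0,0,0],[0,0,0],[0,0,0],[0,0,0],[0,0,0]])

```text
t: 0.52
tcp_pos: [0.3768, -0.4272, 0.2139]
tool_rot: [0.973, 0.231, 0.0, -0.004]
force: [-0.7, 0.2, -0.3]
finger_gap: 0.301
gripper_force: 0.0
```

Call:
apply_moves(claw=[-1,-1,-1,-1,-1], travel=[[0.178,-0.087,0.02],[0.178,-0.087,0.02],[0.178,-0.087,0.02],[0.178,-0.087,0.02],[0.178,-0.087,0.02]], turn=[[0,0,0],[0,0,0],[0,0,0],[0,0,0],[0,0,0]])

```text
t: 0.93
tcp_pos: [0.4732, -0.3029, 0.1983]
tool_rot: [0.973, 0.231, 0.0, -0.002]
force: [0.1, -0.0, 0.1]
finger_gap: -0.001
gripper_force: 0.0
```

Call:
apply_moves(claw=[-1,-1,-1,-1,-1], travel=[[0.178,-0.087,0.04],[0.178,-0.087,0.08],[0.178,-0.087,0.09],[0.178,-0.087,0.09],[0.178,-0.087,0.09]], turn=[[0,0,0],[0,0,0],[0,0,0],[0,0,0],[0,0,0]])

```text
t: 1.35
tcp_pos: [0.5681, -0.1786, 0.124]
tool_rot: [0.973, 0.23, -0.001, -0.002]
force: [0.7, -0.2, 0.1]
finger_gap: 0.0
gripper_force: 0.0
```

```bash
python3 go.py .568 -.181 .095;python3 - <<'E'
from station import manip
import cv2
import numpy as np
p=manip.snapshot("scene");cv2.imwrite("pics/s1.png",cv2.resize(p["pixels"][150:350,180:430,::-1],None,fx=3,fy=3))
from fit import *
p2=manip.snapshot("top");show([("scene",p,303,263),("top",p2,340,243)],(.5298,-.1007,np.radians(-64.6)))
E
```

```text
1.35 [ 0.5681 -0.1786  0.124 ] [ 0.7 -0.2  0.1] 0.0 travel [-0.0014  0.0028  0.0362] rows 0.6971250132522723
scene rect [ 530.4 -100.4  208.6  157.   -65.4] 2686
 panel z 80.4
   la [84.2 87.3 89.5] world [ 0.5876 -0.0732]
   lb [83.8 86.7 89.3] world [ 0.472  -0.1282]
   sa [83.5 85.1 86.1] world [ 0.568  -0.1811]
   sb [83.3 86.7 89.1] world [ 0.4916 -0.0203]
top rect [ 633.4 -146.1  315.1   69.2  -51.6] 577
 panel z 78.5
   la [82.3 86.2 86. ] world [ 0.5876 -0.0732]
   lb [nan nan nan] world [ 0.472  -0.1282]
   sa [nan nan nan] world [ 0.568  -0.1811]
   sb [nan nan nan] world [ 0.4916 -0.0203]
  return _methods._mean(a, axis=axis, dtype=dtype,
  ret = ret.dtype.type(ret / rcount)
```

View pics/s1.png

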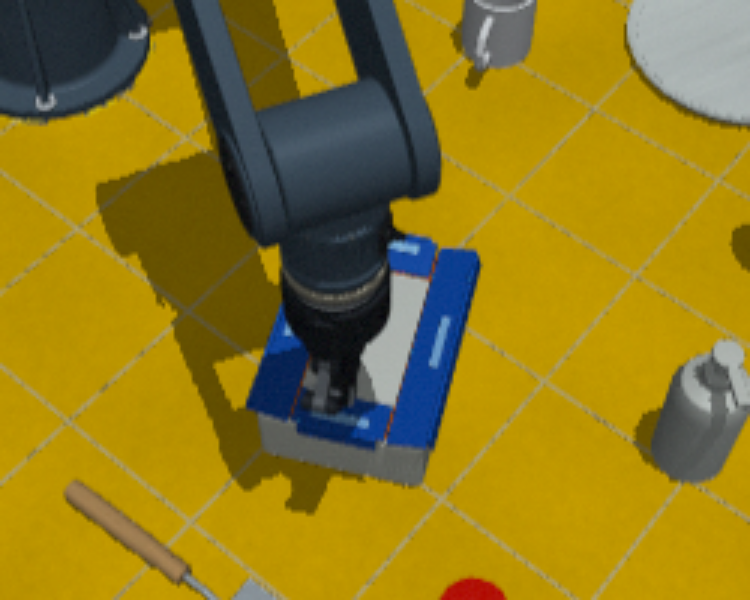

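The crop shows the fingertips above the near short section, whose pale stripe is at crop (345,422). Three other sections look raised. I'll lower in small steps and watch the force.

Call:
apply_moves(claw=[-1,-1,-1,-1,-1], travel=[[-0.001,0.003,0.03],[-0.001,0.003,0.04],[-0.001,0.003,0.0425],[-0.001,0.003,0.045],[-0.001,0.003,0.0475]], turn=[[0,0,0],[0,0,0],[0,0,0],[0,0,0],[0,0,0]])

```text
t: 1.87
tcp_pos: [0.5681, -0.1866, 0.0901]
tool_rot: [0.974, 0.228, 0.0, 0.001]
force: [-0.4, -0.4, -0.3]
finger_gap: -0.001
gripper_force: 0.0
```

Call:
apply_moves(claw=[-1,-1,-1], travel=[[0.003,-0.005,0.003],[0.003,-0.005,0.005],[0.003,-0.005,0.005]], turn=[[0,0,0],[0,0,0],[0,0,0]])

```text
t: 2.12
tcp_pos: [0.5685, -0.1805, 0.0856]
tool_rot: [0.974, 0.229, 0.0, 0.0]
force: [-0.9, -0.1, -0.2]
finger_gap: -0.003
gripper_force: 0.0
```

Call:
apply_moves(claw=[-1,-1,-1,-1], travel=[[0,0,0.002],[0,0,0.004],[0,0,0.006],[0,0,0.006]], turn=[[0,0,0],[0,0,0],[0,0,0],[0,0,0]])

```text
t: 2.45
tcp_pos: [0.5687, -0.1806, 0.0823]
tool_rot: [0.974, 0.229, 0.0, 0.0]
force: [-2.1, 1.7, 10.6]
finger_gap: -0.003
gripper_force: 5.1
```

Firm contact at 82 mm, so this section is shut. Next is the +y long side.

Call:
apply_moves(claw=[-1,-1,-1,-1], travel=[[0,0,-0.035],[0,0,-0.035],[0,0,-0.035],[0,0,-0.035]], turn=[[0,0,0],[0,0,0],[0,0,0],[0,0,0]])

```text
t: 2.78
tcp_pos: [0.5683, -0.1805, 0.1084]
tool_rot: [0.974, 0.228, -0.0, -0.0]
force: [-0.6, 1.0, -0.4]
finger_gap: 0.002
gripper_force: 0.0
```

```bash
python3 go.py .5876 -.0732 .11
```

```text
2.7833 [ 0.5683 -0.1805  0.1084] [-0.6  1.  -0.4] 0.0 travel [ 0.0812 -0.1094 -0.0019] rows 2.615109280766078
```

Call:
apply_moves(claw=[-1,-1,-1,-1,-1], travel=[[0.081,-0.109,-0.002],[0.081,-0.109,-0.002],[0.081,-0.109,-0.002],[0.081,-0.109,-0.002],[0.081,-0.109,-0.002]], turn=[[0,0,0],[0,0,0],[0,0,0],[0,0,0],[0,0,0]])

```text
t: 3.2
tcp_pos: [0.5871, -0.0721, 0.1091]
tool_rot: [0.973, 0.23, -0.001, -0.0]
force: [0.1, -0.0, -0.1]
finger_gap: 0.004
gripper_force: 0.0
```

Call:
apply_moves(claw=[-1,-1,-1,-1,-1], travel=[[0,0,0.015],[0,0,0.02],[0,0,0.024],[0,0,0.026],[0,0,0.028]], turn=[[0,0,0],[0,0,0],[0,0,0],[0,0,0],[0,0,0]])

```text
t: 3.62
tcp_pos: [0.5872, -0.0746, 0.0877]
tool_rot: [0.974, 0.227, -0.001, -0.0]
force: [-1.6, 1.7, 4.8]
finger_gap: 0.003
gripper_force: 2.7
```

Contact at 88 mm, so this one is open. I'll press on.

Call:
apply_moves(claw=[-1,-1,-1,-1,-1], travel=[[0,0,0.002],[0,0,0.004],[0,0,0.006],[0,0,0.007],[0,0,0.007]], turn=[[0,0,0],[0,0,0],[0,0,0],[0,0,0],[0,0,0]])

```text
t: 4.03
tcp_pos: [0.5876, -0.0745, 0.0825]
tool_rot: [0.974, 0.228, -0.0, 0.0]
force: [-2.0, -1.0, 6.3]
finger_gap: 0.0
gripper_force: 2.8
```

Call:
apply_moves(claw=[-1,-1,-1,-1], travel=[[0,0,-0.035],[0,0,-0.035],[0,0,-0.035],[0,0,-0.035]], turn=[[0,0,0],[0,0,0],[0,0,0],[0,0,0]])

```text
t: 4.37
tcp_pos: [0.5875, -0.0739, 0.1097]
tool_rot: [0.974, 0.228, -0.0, -0.0]
force: [0.2, 0.7, -0.3]
finger_gap: -0.001
gripper_force: 0.0
```

```bash
python3 go.py .4916 -.0203 .11
```

```text
4.3667 [ 0.5875 -0.0739  0.1097] [ 0.2  0.7 -0.3] -0.0 travel [-0.0776 -0.1133 -0.0003] rows 2.63407014513939
```

Call:
apply_moves(claw=[-1,-1,-1,-1,-1], travel=[[-0.078,-0.113,0],[-0.078,-0.113,0],[-0.078,-0.113,0],[-0.078,-0.113,0],[-0.078,-0.113,0]], turn=[[0,0,0],[0,0,0],[0,0,0],[0,0,0],[0,0,0]])

```text
t: 4.78
tcp_pos: [0.4895, -0.0196, 0.1093]
tool_rot: [0.973, 0.229, -0.001, -0.001]
force: [0.2, -1.2, -0.6]
finger_gap: -0.001
gripper_force: 0.0
```

Call:
apply_moves(claw=[-1,-1,-1,-1,-1], travel=[[0,0,0.015],[0,0,0.02],[0,0,0.024],[0,0,0.026],[0,0,0.028]], turn=[[0,0,0],[0,0,0],[0,0,0],[0,0,0],[0,0,0]])

```text
t: 5.2
tcp_pos: [0.4923, -0.0209, 0.0877]
tool_rot: [0.974, 0.228, 0.0, 0.0]
force: [-1.4, 0.8, 13.7]
finger_gap: 0.006
gripper_force: 6.0
```

Call:
apply_moves(claw=[-1,-1,-1,-1,-1], travel=[[0,0,0.002],[0,0,0.004],[0,0,0.006],[0,0,0.007],[0,0,0.007]], turn=[[0,0,0],[0,0,0],[0,0,0],[0,0,0],[0,0,0]])

```text
t: 5.62
tcp_pos: [0.4921, -0.0207, 0.0825]
tool_rot: [0.974, 0.228, 0.0, 0.0]
force: [-0.8, 1.5, 3.9]
finger_gap: 0.002
gripper_force: 2.0
```

That one snapped shut. Next is the -y long side.

Call:
apply_moves(claw=[-1,-1,-1,-1], travel=[[0,0,-0.035],[0,0,-0.035],[0,0,-0.035],[0,0,-0.035]], turn=[[0,0,0],[0,0,0],[0,0,0],[0,0,0]])

```text
t: 5.95
tcp_pos: [0.4917, -0.0206, 0.11]
tool_rot: [0.974, 0.228, 0.0, 0.0]
force: [-0.8, -0.4, -0.9]
finger_gap: 0.004
gripper_force: 0.0
```

```bash
python3 go.py .472 -.1282 .11
```

```text
5.95 [ 0.4917 -0.0206  0.11  ] [-0.8 -0.4 -0.9] 0.0 travel [-0.0818  0.1095  0.    ] rows 2.622873673151466
```

Call:
apply_moves(claw=[-1,-1,-1,-1,-1], travel=[[-0.082,0.11,0],[-0.082,0.11,0],[-0.082,0.11,0],[-0.082,0.11,0],[-0.082,0.11,0]], turn=[[0,0,0],[0,0,0],[0,0,0],[0,0,0],[0,0,0]])

```text
t: 6.37
tcp_pos: [0.4714, -0.1296, 0.1093]
tool_rot: [0.974, 0.227, -0.001, -0.001]
force: [0.4, 0.5, 0.3]
finger_gap: 0.001
gripper_force: 0.0
```

Call:
apply_moves(claw=[-1,-1,-1,-1,-1], travel=[[0,0,0.015],[0,0,0.02],[0,0,0.024],[0,0,0.026],[0,0,0.028]], turn=[[0,0,0],[0,0,0],[0,0,0],[0,0,0],[0,0,0]])

```text
t: 6.78
tcp_pos: [0.4712, -0.1272, 0.0879]
tool_rot: [0.973, 0.229, -0.001, -0.001]
force: [-3.2, 1.0, 10.3]
finger_gap: -0.001
gripper_force: 4.9
```

Call:
apply_moves(claw=[-1,-1,-1,-1,-1], travel=[[0,0,0.002],[0,0,0.004],[0,0,0.006],[0,0,0.007],[0,0,0.007]], turn=[[0,0,0],[0,0,0],[0,0,0],[0,0,0],[0,0,0]])

```text
t: 7.2
tcp_pos: [0.4722, -0.1281, 0.0826]
tool_rot: [0.974, 0.229, 0.0, -0.0]
force: [-0.7, 1.3, 6.1]
finger_gap: -0.002
gripper_force: 2.6
```

Call:
apply_moves(claw=[-1,-1,-1,-1,-1], travel=[[0,0,-0.04],[0,0,-0.09],[0,0,-0.14],[0,0,-0.15],[0,0,-0.15]], turn=[[0,0,0],[0,0,0],[0,0,0],[0,0,0],[0,0,0]])

```text
t: 7.62
tcp_pos: [0.4743, -0.1294, 0.2052]
tool_rot: [0.974, 0.229, 0.003, 0.003]
force: [-0.7, -0.6, 0.2]
finger_gap: -0.003
gripper_force: 0.0
```

Call:
apply_moves(claw=[-1,-1,-1,-1,-1], travel=[[-0.05,0.05,0],[-0.08,0.09,0],[-0.11,0.13,0],[-0.14,0.17,0],[-0.14,0.17,0]], turn=[[0,0,0],[0,0,0],[0,0,0],[0,0,0],[0,0,0]])

```text
t: 8.03
tcp_pos: [0.4314, -0.3059, 0.2004]
tool_rot: [0.974, 0.226, -0.0, 0.001]
force: [0.2, 0.4, -0.3]
finger_gap: -0.002
gripper_force: 0.0
```

Run:
```python
from station import manip
import cv2
import numpy as np
p=manip.snapshot("scene");cv2.imwrite("pics/s2.png",p["pixels"][:,:,::-1])
from fit import *
show([("scene",p,303,263)],(.5298,-.1007,np.radians(-64.6)))
```

```text
scene rect [ 528.2 -100.4  208.7  156.7  -64.8] 4216
 panel z 80.3
   la [83.2 83.4 82.8] world [ 0.5876 -0.0732]
   lb [82.5 82.9 83. ] world [ 0.472  -0.1282]
   sa [83.  83.3 82.6] world [ 0.568  -0.1811]
   sb [82.4 82.5 82.7] world [ 0.4916 -0.0203]
```

View pics/s2.png

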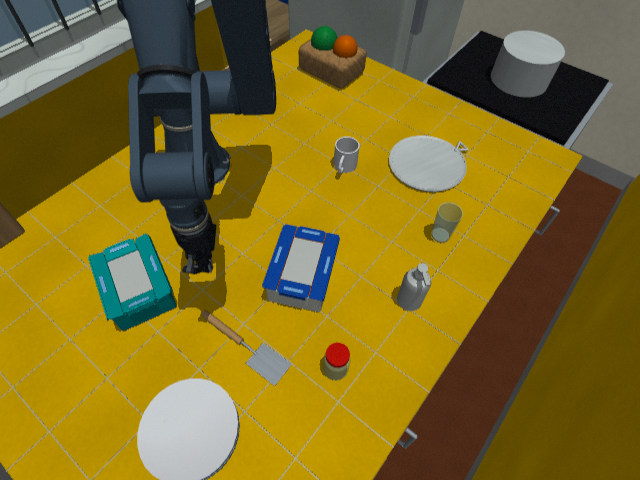

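The box is still at (303,263) with all four rim sections flat at about 83 mm. The other things are where they started, and the arm is clear.

```bash
python3 -c "
from station import manip
print(manip.sign_off())"
```

```text
the job is handed in; nothing more can be done
None
```

All four rim sections measured flat at about 83 mm after pressing, with the box within about 2 mm of its start and nothing else visibly moved; the job is handed in, though sign-off returned no verdict.

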